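# Ratchet a shoe last into the bench track

## Robot

A 6-joint arm with a two-finger parallel gripper is mounted at the origin on the work surface. World frame = base frame: x ahead of the robot, y to its left, z up, the work surface at z = 0. Lengths are in mm, angles in rad, forces in N, time in s.
With the tool pointing down it reaches from about 300 to 1000 mm from the base axis. Payload 5.1 kg.
Tool frame: the origin (TCP) lies midway between the tips of the shut fingers; the grasp point (between the pads) lies 19 mm behind it; z points along the fingers, y is the line along which they close (so a half turn about z gives the same grasp; the last joint's range is limited). The gripper opens to 95 mm and grips with 3 to 60 N. Pads are 20 mm wide; open, the fingers measure 119 mm over their backs; the gripper's body (75 mm by 180 mm) begins 59 mm behind the grasp point.
Start: joints at [1.169, 0.124, 1.65, -0, 1.367, -0.083], TCP at [203.748, 617.229, 214.656] pointing down, gripper open.
Joint ranges: [-2.61, 2.61], [-1.02, 2.33], [0.03, 2.71], [-1.35, 4.49], [0.32, 2.68], [-2.91, 2.91]. Speed limits (rad/s): [2.57, 2.57, 3.14, 3.14, 3.14, 3.14].

## Interface

Orientations are given as a unit quaternion [w, x, y, z].
In Python, from workcell import robot gives the robot as it stands.
- The arm moves only by the tool move_arm, never from a script. Its argument "plan" is a list of rows, each a list of 7 numbers: the shift along the world's x, y, z in cm, then the turn, a rotation vector about the world's x, y, z in degrees, then the opening, from 0 (shut) to 1 (fully open). In form: [[tx, ty, tz, ax, ay, az, gripper], ...]. A call has 1 to 10 rows; each row shifts and turns the commanded pose from where the row before left it; what a row does not reach is not made up. A row lasts 1/12 s, in which the tool goes at most 41.7 mm and 7.16 degrees, less where a joint would pass 70% of its speed; a pose out of reach is approached as far as the arm can. A call with a gripper value outside its range is refused whole. The fingers move at their own pace and stop on an object; "newtons" is the grip in N (left out, the last holds). Time passes only in rows, so rows that do not move let the fingers close. It gives the time, the measured TCP pose, the force, the opening and the grip force at its end, in the units of the state.
- robot.get_obs(): the state, without advancing time (a new reading comes with each control period).
- robot.snapshot(name): name is "side" or "top"; returns the picture (400x640x3 uint8, blue, green, red); there is no depth.
- robot.calibration(name): a dict with "fx", "fy", "cx", "cy" (pixels), "R" (3x3) and "t" (3): a world point X has camera coordinates R X + t. Camera axes: x right, y down, z forward; pixel columns grow to the right and rows downward; lengths in mm; the calibration is good to about 2 mm. A picture is of the moment at which its call begins. calibration takes no time and is no camera call.
- robot.close_job(): hands the job in; it is judged then, once.
The state is a dict: "time": time; "qpos": joint angles; "joint_velocities": joint speeds; "tau": joint torques, N m; "tool_pos": TCP position; "eef_rot": TCP orientation; "contact_force": force on the tool from outside, world axes, zero at the start; "ft_torque": the same for the moment, N m; "gripper_width": opening from 0.0 (shut) to 1.0 (fully open); "finger_force": force on a finger pad.
Only numpy, scipy, OpenCV 4.12 (cv2) and the standard library are available. Lean on these libraries where they do the work, as an engineer would, in place of code of your own. Each camera call takes 0.05 s, during which the arm holds its last target. There are 200 camera calls.

## Task

Pick up the green shoe last on its white toothed sled, lay it in the open mouth of the green track with the toe towards the orange spring pad, and push it in past the clicking red pawl until, after you let go, the pawl keeps the pad squeezed on the sled with about 10 N (anything from 5 to 15 N will do). Push by feel: never press the pad with more than 20 N, and leave the other things on the bench where they are.

Things in the scene. Friction and masses are not known exactly. Their poses are not given: they have to be found in the camera images.
- last_mid (a point): Grasp centre of the loose green shoe last (sole up, pale insole on top) fixed on a white sled, one rigid 0.4 kg piece; 48 mm above the sled's underside, mid-length, mid-width. +x to the toe, z up. Flat parallel sides 42 mm apart, from 50 mm behind to 22 mm ahead of the point, 34 to 65 mm above the underside. The last reaches 90 mm ahead, 78 mm behind, 58 mm wide, top at 65 mm.
- sled: The white nylon sled under the last; origin at mid-length on its underside, axes as last_mid. Plate 130 mm long (65 each way), 40 wide, 10 thick, nose tapered in plan over 20 mm; above it a stem 25 mm wide. Right (-y) side: 10 saw teeth, 6 mm pitch, 3.5 mm deep, steep faces 38 mm ahead to 16 mm behind the origin. Plate slick (friction about 0.25).
- track: Fixed track on the bench, dark base 375 x 90 mm, green channel. Origin at bench level on the centre line at the front edge of the two entry lips; +x is the way in to the pad, z up. Floor 8 mm above the origin. Channel 42 mm wide, walls 12.5 mm above the floor, flaring to 66 mm apart from x = 0 back to -60 mm; x = -150 to -60 mm is bare floor.
- lay_here (a point): Point on the track's floor, on the centre line, 80 mm before the lips (axes as the track's): with the sled's middle here its nose is 15 mm short of the lips. Open above.
- lips (a point): Middle of the two lips, x = 0 to 28 mm of the track, at their underside 12.5 mm above the floor (14.5 mm at the front edge); tops 25 mm above the bench. They reach over the sled plate and leave a 31 mm slot for the stem: the sled cannot be dropped in beyond them, it must slide under.
- ratchet: Fixed steel post right (-y) of the channel carrying the red pawl; origin at bench level under the pivot, axes as the track's. The pawl, 44 mm long, points the way in. Going in, each tooth lifts it and it clicks behind the tooth (drag of pawl and channel 1 to 5 N in all); going out it blocks, so the sled comes back by at most one 6 mm pitch.
- pawl (a joint): Angle of the red pawl: 0 at rest, sprung into the channel with about 4 N, its tip at track x = 60 mm; about 0.08 when riding on a tooth's crest.
- buffer: Fixed green block at the track's end, 36 x 48 mm, 46 mm high, with set screw and orange spring pad; origin under it, 203 mm from the track's. Pad: 0.7 N per mm from first touch. It first meets the sled's nose when the sled's middle is 15 to 51 mm past the track's origin: set differently each time, not reported, to be felt. Pushing force = pad plus drag.
- spare_last: Bystander: blue shoe last without sled, sole up, 168 x 58 mm, 57 mm high. Leave alone.
- hammer: Bystander: hammer lying on the bench. Leave alone.
- tin: Bystander: round metal tin of tacks, 68 mm across, 55 mm high. Leave alone.
- insoles: Bystander: pile of four insoles, 168 x 58 mm, 12 mm high. Leave alone.
There are look-alikes about, which are no part of the job. What is shaped like the sled but brown, pink or turquoise is not meant.

How it is judged:
By the outcome, as a careful person would: the job done as asked, in the order asked, and still so for the second after the job is handed in, with the robot touching nothing.
It also fails if it takes over 72 s, if anything falls off the work surface, if the arm or the gripper's body presses on something with over 40 N, if the wrist force passes 120 N, or if a joint passes its speed limit or range.

## Working session

There is one attempt and no reset: what is moved stays moved. The work goes in short steps, Python scripts to look and compute and a tool call to move; the robot and the scene stay as the last step left them, time stands still between calls to the robot, and variables do not carry over. Pictures are saved under pics/ and viewed, at most 10 in all, crops included, and the job is handed in when it is done.

Besides the shell and the picture viewer there is one more tool, called by a JSON object that holds its "method" and its "body", one argument or row to a line. move_arm: Moves the arm, as the interface text tells. Its arguments: {"type":"object","properties":{"plan":{"type":"array","items":{"type":"array","items":{"type":"number"}}},"newtons":{"type":"number"}},"required":["plan"]}

```bash
mkdir -p pics; ls; python3 - <<'E'
from workcell import robot
import cv2
for n in("top","side"):
    cv2.imwrite(f"pics/{n}0.png",robot.snapshot(n)); c=robot.calibration(n); print(n,c)
o=robot.get_obs();print(o['time'],o['tool_pos'],o['eef_rot'],o['contact_force'])
E
```

```text
pics
top {'fx': 514.5286309053274, 'fy': 514.5286309053274, 'cx': 317.87643241955925, 'cy': 199.2637341843657, 'R': array([[ 0.0041451 , -0.99998274,  0.00416284],
       [-0.98664135, -0.00476768, -0.16283769],
       [ 0.16285473, -0.00343225, -0.98664409]]), 't': array([-182.16017111,  571.71364501, 1685.37201257])}
side {'fx': 401.61077080609056, 'fy': 401.61077080609056, 'cx': 324.9925754035936, 'cy': 201.9510541059685, 'R': array([[-0.97731574, -0.21161275, -0.00860148],
       [-0.13313396,  0.64543963, -0.75211903],
       [ 0.16470972, -0.73391261, -0.65897116]]), 't': array([509.02878746, 245.27384102, 966.92618514])}
0.1 [203.50321458 616.69920637 213.52070375] [-2.29213201e-04  1.58733297e-01  9.87321044e-01 -9.18593186e-04] [-0.52701751  0.48642348  0.25449225]
```

View pics/top0.png

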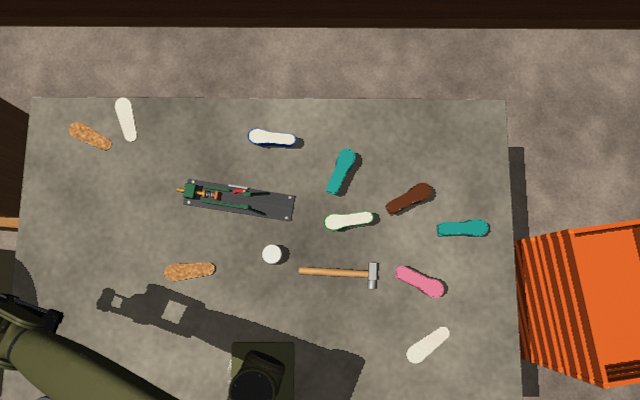

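View pics/side0.png

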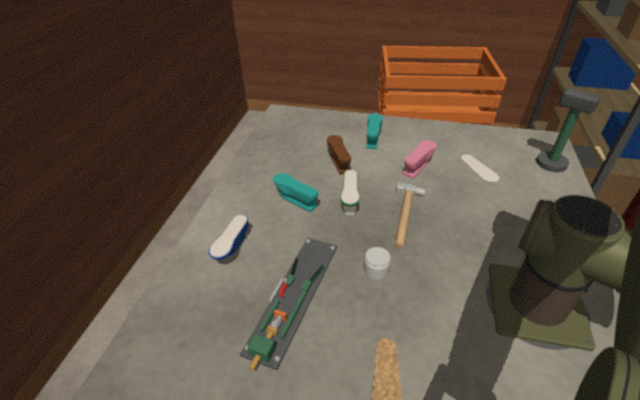

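The green last is near top (348,221). The track runs from its mouth at about (292,207) to the buffer near (192,191), and the side view matches with the last at (350,192) and the track at (290,300). I'll zoom in on both.

```bash
python3 - <<'E'
import cv2
t=cv2.imread("pics/top0.png");s=cv2.imread("pics/side0.png")
a=cv2.resize(t[170:245,170:390],(792,270),interpolation=cv2.INTER_CUBIC)
b=cv2.resize(s[160:240,320:400],(320,320),interpolation=cv2.INTER_CUBIC)
c=cv2.resize(s[230:370,235:345],(251,320),interpolation=cv2.INTER_CUBIC)
import numpy as np
bc=np.zeros((320,792,3),np.uint8);bc[:,:320]=b;bc[:,330:581]=c
cv2.imwrite("pics/z1.png",np.vstack([a,bc]))
E
```

```text
(no output)
```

View pics/z1.png

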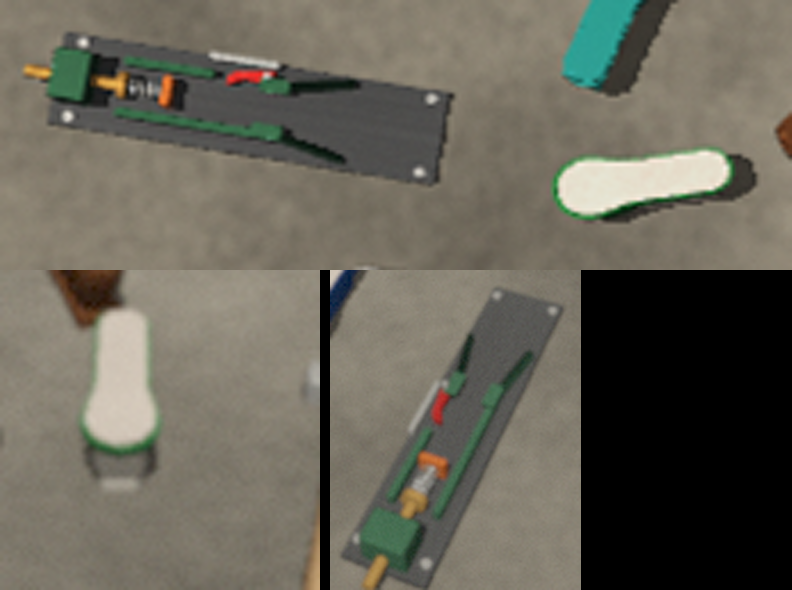

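The toe is the wide end, on the left at about (324,222) in the top view, so it already faces the track. The pawl shows red near (240,191) and the pad orange near (216,195). Next I'll measure both.

```bash
cat >h.py <<'E'
import cv2, numpy as np
from workcell import robot
def cast(n,px,z):
    c=robot.calibration(n);px=np.atleast_2d(px).astype(float)
    d=np.c_[(px[:,0]-c['cx'])/c['fx'],(px[:,1]-c['cy'])/c['fy'],np.ones(len(px))]@c['R']
    o=-c['R'].T@c['t']
    return o+d*((z-o[2])/d[:,2])[:,None]
def proj(n,X):
    c=robot.calibration(n);p=np.atleast_2d(X)@c['R'].T+c['t']
    return np.c_[p[:,0]/p[:,2]*c['fx']+c['cx'],p[:,1]/p[:,2]*c['fy']+c['cy']]
def up(im,r,k=8):  # r=x0,y0,x1,y1 ; pixel = (u+.5)/k-.5+x0
    return cv2.resize(im[r[1]:r[3],r[0]:r[2]],None,fx=k,fy=k,interpolation=cv2.INTER_CUBIC)
def big(m):
    c=max(cv2.findContours(m.astype(np.uint8),cv2.RETR_EXTERNAL,cv2.CHAIN_APPROX_NONE)[0],key=cv2.contourArea)
    return c[:,0,:]
def last(im,n="top",r=(310,200,390,240),z=65):
    u=up(im,r).astype(int);g=u.min(2)
    hsv=cv2.cvtColor(u.clip(0,255).astype(np.uint8),cv2.COLOR_BGR2HSV)
    out={}
    for name,m in(("white",(g>150)),("all",(g>150)|((hsv[...,0]>45)&(hsv[...,0]<80)&(hsv[...,1]>110)))):
        p=(big(m)+.5)/8-.5+np.array(r[:2]);P=cast(n,p,z)[:,:2].astype(np.float32)
        out[name]=P
    return out
E
python3 - <<'E'
from h import *
t=cv2.imread("pics/top0.png")
# track base
r=(170,170,305,230);u=up(t,r);h=cv2.cvtColor(u,cv2.COLOR_BGR2HSV)
for th in(75,85,92):
    m=((u.max(2)<th)).astype(np.uint8)
    m=cv2.morphologyEx(m,cv2.MORPH_CLOSE,np.ones((61,61)));m=cv2.morphologyEx(m,cv2.MORPH_OPEN,np.ones((61,61)))
    P=cast("top",(big(m)+.5)/8-.5+np.array(r[:2]),8)[:,:2].astype(np.float32)
    R=cv2.minAreaRect(P);print("base",th,R);print(cv2.boxPoints(R).round(1).tolist())
for k,P in last(t).items():
    R=cv2.minAreaRect(P);print(k,R,cv2.boxPoints(R).round(1).tolist())
    b=cv2.boxPoints(R);e=[b[i+1]-b[i] for i in(0,1)];ax=max(e,key=np.linalg.norm);ax=ax/np.linalg.norm(ax);ax=ax*np.sign(ax[1])
    n=np.array([-ax[1],ax[0]]);s=P@ax;w=P@n
    for q in np.linspace(s.min(),s.max(),12)[1:-1]:
        k_=abs(s-q)<2;print(round(q-s.max()+90),(w[k_].max()-w[k_].min()).round(1),((w[k_].max()+w[k_].min())/2).round(1))
    print(ax,np.degrees(np.arctan2(ax[1],ax[0])))
E
```

```text
base 75 ((597.91064453125, 199.84237670898438), (85.35393524169922, 101.51526641845703), 0.2831495702266693)
[[555.0, 250.39999389648438], [555.5, 148.89999389648438], [640.7999877929688, 149.3000030517578], [640.2999877929688, 250.8000030517578]]
base 85 ((576.2836303710938, 91.5427474975586), (380.7554931640625, 92.53011322021484), 81.04978942871094)
[[501.0, -89.30000305175781], [592.4000244140625, -103.69999694824219], [651.5999755859375, 272.3999938964844], [560.2000122070312, 286.79998779296875]]
base 92 ((576.2767333984375, 92.43842315673828), (383.3712158203125, 93.0227279663086), 80.99073028564453)
[[500.29998779296875, -89.5999984741211], [592.2000122070312, -104.19999694824219], [652.2000122070312, 274.5], [560.4000244140625, 289.0]]
white ((499.9096374511719, -281.0180969238281), (50.207218170166016, 158.1464080810547), 5.016242027282715) [[468.0, -204.39999389648438], [481.79998779296875, -362.0], [531.7999877929688, -357.6000061035156], [518.0, -200.10000610351562]]
-54 35.6 -479.3
-39 36.6 -479.6
-25 37.2 -478.5
-11 37.4 -477.0
4 36.7 -477.0
18 37.0 -475.3
32 39.8 -474.7
47 47.2 -473.9
61 50.2 -473.4
76 43.4 -473.2
[-0.08743797  0.9961699 ] 95.016235
all ((499.9096374511719, -281.0180969238281), (50.207218170166016, 158.1464080810547), 5.016242027282715) [[468.0, -204.39999389648438], [481.79998779296875, -362.0], [531.7999877929688, -357.6000061035156], [518.0, -200.10000610351562]]
-54 35.6 -479.3
-39 36.6 -479.6
-25 37.2 -478.5
-11 37.4 -477.0
4 36.7 -477.0
18 37.0 -475.3
32 39.8 -474.7
47 47.2 -473.9
61 50.2 -473.4
76 43.4 -473.2
[-0.08743797  0.9961699 ] 95.016235
```

```bash
python3 - <<'E'
from h import *
t=cv2.imread("pics/top0.png")
S=[]
for z in[(83,42),(432,98),(419,171),(67,116)]:
    c=np.array(z)/3.6-.36+[170,170];r=[int(c[0])-4,int(c[1])-4,int(c[0])+6,int(c[1])+6]
    g=t[r[1]:r[3],r[0]:r[2]].astype(float).min(2);g=np.clip(g-100,0,None);yy,xx=np.mgrid[r[1]:r[3],r[0]:r[2]]
    S.append([(g*xx).sum()/g.sum(),(g*yy).sum()/g.sum()])
W=cast("top",S,9)[:,:2];print("screws",np.round(S,2).tolist(),W.round(1).tolist())
print("sides",[np.linalg.norm(W[i]-W[(i+1)%4]).round(1) for i in range(4)],"center",W.mean(0))
d=(W[0]+W[3]-W[1]-W[2]);print("dir",np.degrees(np.arctan2(d[1],d[0])))
P=last(t)["white"]
for a0 in(95,97.5):
    a=np.radians(a0);ax=np.array([np.cos(a),np.sin(a)]);n=np.array([-ax[1],ax[0]])
    s=P@ax;w=P@n;x=s-(s.max()+s.min())/2+6;m=np.median(w);L=[]
    for k in((w>m),(w<m)):
        k=k&(x>-50)&(x<18);f=np.polyfit(x[k],w[k],1);L.append(f)
    print(a0,"flat edges deg",[np.degrees(np.arctan(f[0])) for f in L],"sep",L[0][1]-L[1][1])
    for lo,hi in((-66,-55),(50,75)):
        k=(x>lo)&(x<hi);print("mid",lo,hi,(w[k&(w>m)].mean()+w[k&(w<m)].mean())/2)
    wm=(L[0][1]+L[1][1])/2; sc=(s.max()+s.min())/2-6
    print("len",np.ptp(s),"mid point",ax*sc+n*wm)
E
```

```text
screws [[192.77, 180.38], [289.47, 195.13], [286.0, 217.41], [188.21, 202.16]] [[643.0, 253.4], [592.8, -81.7], [515.4, -70.9], [566.6, 265.7]]
sides [np.float64(338.9), np.float64(78.2), np.float64(340.5), np.float64(77.4)] center [579.43135147  91.63160737]
dir 81.4154696164179
95 flat edges deg [np.float64(3.905800986890092), np.float64(3.875972052634974)] sep 36.30631615062248
mid -66 -55 -479.91870429442065
mid 50 75 -473.35155551896054
len 158.14218016506763 mid point [ 503.39333435 -286.73594821]
97.5 flat edges deg [np.float64(1.4307540643599663), np.float64(1.3121626711444696)] sep 36.26002657909032
mid -66 -55 -462.72032404900597
mid 50 75 -461.08472631020015
len 158.6427103508052 mid point [ 503.3874093  -286.65681193]
```

```bash
python3 - <<'E'
from h import *
t=cv2.imread("pics/top0.png");s=cv2.imread("pics/side0.png")
a=np.radians(81.3);ax=np.array([np.cos(a),np.sin(a)]);n=np.array([-ax[1],ax[0]]);O=np.array([579.2,91.6])-37.5*ax
T=lambda P:np.c_[(P[:,:2]-O)@ax,(P[:,:2]-O)@n]
print("origin",O)
# triangulate post bar ends
def tri(a_,b_):
    best=min(range(0,80),key=lambda z:np.linalg.norm(cast("top",a_,z)-cast("side",b_,z)))
    return best,T(cast("top",a_,best)),np.linalg.norm(cast("top",a_,best)-cast("side",b_,best))
print("bar",tri((228,185),(270,300)),tri((247.5,188),(285.3,279)))
r=(170,170,305,230);u=up(t,r);h=cv2.cvtColor(u,cv2.COLOR_BGR2HSV)
m=((h[...,0]>45)&(h[...,0]<90)&(h[...,1]>90)&(u.max(2)>45)).astype(np.uint8)
for c in cv2.findContours(m,cv2.RETR_EXTERNAL,cv2.CHAIN_APPROX_NONE)[0]:
    if cv2.contourArea(c)<300:continue
    P=T(cast("top",(c[:,0]+.5)/8-.5+np.array(r[:2]),20));print("green",P.min(0).round(),P.max(0).round())
    for x in range(-50,160,15):
        k=abs(P[:,0]-x)<2
        if k.sum()>1:print(x,P[k,1].min().round(1),P[k,1].max().round(1),end=' | ')
    print()
E
```

```text
origin [573.52771924  54.53147924]
bar (14, array([[ 82.80432832, -40.75031594]]), np.float64(1.4064566399783915)) (13, array([[ 14.76482354, -41.04835547]]), np.float64(6.637587060760475))
green [ 0. 17.] [161.  32.]
10 17.8 31.1 | 25 17.4 30.9 | 40 23.6 31.2 | 55 23.8 30.8 | 70 23.9 30.9 | 85 23.3 31.3 | 100 23.5 30.9 | 115 23.6 31.0 | 130 23.3 31.0 | 145 24.0 30.6 | 
green [  0. -29.] [ 32. -14.]
10 -29.3 -15.2 | 25 -24.7 -13.9 | 
green [ 74. -27.] [161. -19.]
85 -26.0 -18.6 | 100 -26.4 -18.8 | 115 -25.7 -19.0 | 130 -26.4 -19.2 | 145 -26.8 -19.1 | 
green [193. -25.] [229.  24.]
```

{"method": "move_arm", "body": {
  "plan": [
    [1.2,-3.6,0,0,0,-3,1],
    [1.2,-3.6,0,0,0,-3,1],
    [1.2,-3.6,0,0,0,-3,1],
    [1.2,-3.6,0,0,0,-3,1],
    [1.2,-3.6,0,0,0,-3,1],
    [1.2,-3.6,0,0,0,-3,1],
    [1.2,-3.6,0,0,0,-3,1],
    [1.2,-3.6,0,0,0,-3,1],
    [1.2,-3.6,0,0,0,-3,1],
    [1.2,-3.6,0,0,0,-3,1]
  ]
}}

```text
time: 0.93
tool_pos: [323.5, 255.4, 214.2]
eef_rot: [-0.0, 0.41, 0.912, -0.0]
contact_force: [1.3, 0.2, 0.3]
gripper_width: 1.003
finger_force: 0.0
```

{"method": "move_arm", "body": {
  "plan": [
    [1.2,-3.6,0,0,0,-3.3,1],
    [1.2,-3.6,0,0,0,-3.3,1],
    [1.2,-3.6,0,0,0,-3.3,1],
    [1.2,-3.6,0,0,0,-3.3,1],
    [1.2,-3.6,0,0,0,-3.3,1],
    [1.2,-3.6,0,0,0,-3.3,1],
    [1.2,-3.6,0,0,0,-3.3,1],
    [1.2,-3.6,0,0,0,-3.3,1],
    [1.2,-3.6,0,0,0,-3.3,1],
    [1.2,-3.6,0,0,0,0,1]
  ]
}}

```text
time: 1.77
tool_pos: [443.6, -104.8, 214.3]
eef_rot: [-0.0, 0.63, 0.776, 0.0]
contact_force: [0.1, 0.7, -0.2]
gripper_width: 0.999
finger_force: 0.0
```

{"method": "move_arm", "body": {
  "plan": [
    [1.2,-3.6,0,0,0,-3,1],
    [1.2,-3.6,0,0,0,0,1],
    [1.2,-3.6,0,0,0,0,1],
    [1.2,-3.6,0,0,0,0,1],
    [1.2,-3.6,0,0,0,0,1],
    [0,0,0,0,0,0,1],
    [0,0,0,0,0,0,1]
  ]
}}

```text
time: 2.35
tool_pos: [503.4, -283.9, 213.4]
eef_rot: [-0.001, 0.65, 0.76, -0.0]
contact_force: [-0.0, 1.0, 0.1]
gripper_width: 1.002
finger_force: 0.0
```

```bash
python3 - <<'E'
from h import *
o=robot.get_obs();q=o['eef_rot'];print(o['time'],o['tool_pos'],q,"yaw tool y",2*np.degrees(np.arctan2(q[2],q[1]))-90,o['qpos'],o['contact_force'])
E
```

```text
2.35 [ 503.40544008 -283.93223689  213.41063069] [-1.27441598e-03  6.50182566e-01  7.59776945e-01 -2.79103430e-05] yaw tool y 8.889184359964062 [-6.06522188e-01 -3.19236703e-02  1.81359781e+00  2.06698354e-04
  1.36245993e+00 -7.61710732e-01] [-0.03223822  1.04789579  0.06463576]
```

{"method": "move_arm", "body": {
  "plan": [
    [0.1,-0.9,-3.0,0,0,0,1],
    [0,0,-3.0,0,0,0,1],
    [0,0,-3.0,0,0,0,1],
    [0,0,-3.0,0,0,0,1],
    [0,0,-3.0,0,0,0,1],
    [0,0,-2.0,0,0,0,1],
    [0,0,-1.5,0,0,0,1],
    [0,0,0,0,0,0,1]
  ]
}}

```text
time: 3.02
tool_pos: [501.7, -288.2, 25.5]
eef_rot: [-0.004, 0.649, 0.761, -0.0]
contact_force: [-0.1, 1.4, -0.2]
gripper_width: 0.997
finger_force: 0.0
```

{"method": "move_arm", "body": {
  "plan": [
    [0,0,0,0,0,0,0.6],
    [0,0,0,0,0,0,0.5],
    [0,0,0,0,0,0,0.4],
    [0,0,0,0,0,0,0.3],
    [0,0,0,0,0,0,0.3],
    [0,0,0,0,0,0,0.3],
    [0,0,0,0,0,0,0.3],
    [0,0,0,0,0,0,0.3]
  ],
  "newtons": 40
}}

```text
time: 3.68
tool_pos: [504.8, -291.9, 29.8]
eef_rot: [0.0, 0.649, 0.761, 0.0]
contact_force: [-0.1, -0.4, 0.1]
gripper_width: 0.497
finger_force: 0.0
```

{"method": "move_arm", "body": {
  "plan": [
    [0,0,0,0,0,0,0.3],
    [0,0,0,0,0,0,0.3],
    [0,0,0,0,0,0,0.3],
    [0,0,0,0,0,0,0.3],
    [0,0,0,0,0,0,0.3],
    [0,0,0,0,0,0,0.3]
  ],
  "newtons": 40
}}

```text
time: 4.18
tool_pos: [504.7, -291.8, 29.7]
eef_rot: [-0.0, 0.649, 0.761, -0.0]
contact_force: [0.1, 0.1, 1.7]
gripper_width: 0.443
finger_force: 39.9
```

```bash
python3 - <<'E'
from h import *
o=robot.get_obs();q=o['eef_rot'];print(o['time'],o['tool_pos'],q,"yaw tool y",2*np.degrees(np.arctan2(q[2],q[1]))-90,o['contact_force'],o['gripper_width'],o['finger_force'])
E
```

```text
4.1833 [ 504.69133547 -291.81657869   29.65901545] [-5.10497853e-05  6.49201922e-01  7.60616103e-01 -7.77053640e-05] yaw tool y 9.037085197362728 [0.05533604 0.07772713 1.69220802] 0.4431545346261982 39.94862616062164
```

{"method": "move_arm", "body": {
  "plan": [
    [0,0,1.0,0,0,0,0.3],
    [0,0,2.0,0,0,0,0.3],
    [0,0,2.0,0,0,0,0.3],
    [0,0,1.0,0,0,0,0.3],
    [0,0,0,0,0,0,0.3]
  ]
}}

```text
time: 4.6
tool_pos: [506.4, -292.8, 92.8]
eef_rot: [0.003, 0.649, 0.761, 0.0]
contact_force: [-0.3, -0.2, -3.0]
gripper_width: 0.439
finger_force: 39.9
```

{"method": "move_arm", "body": {
  "plan": [
    [0.5,2.6,0,0,0,-1.8,0.3],
    [0.6,2.6,0,0,0,-2.0,0.3],
    [0.6,2.8,0,0,0,-2.0,0.3],
    [0.6,2.8,0,0,0,-2.0,0.3],
    [0.6,2.8,0,0,0,-2.0,0.3],
    [0.6,2.8,0,0,0,-2.0,0.3],
    [0.6,2.8,0,0,0,-2.0,0.3],
    [0.6,2.8,0,0,0,-2.0,0.3],
    [0.5,2.6,0,0,0,-2.0,0.3],
    [0.2,1.6,0,0,0,0,0.3]
  ]
}}

```text
time: 5.43
tool_pos: [558.0, -27.2, 88.1]
eef_rot: [-0.001, 0.759, 0.651, -0.0]
contact_force: [-0.1, 0.5, -3.6]
gripper_width: 0.442
finger_force: 39.9
```

{"method": "move_arm", "body": {
  "plan": [
    [0,0,-1,0,0,0,0.3],
    [0,0,-1,0,0,0,0.3],
    [0,0,0,0,0,0,0.3],
    [0,0,0,0,0,0,0.3],
    [0,0,0,0,0,0,0.3]
  ]
}}

```text
time: 5.85
tool_pos: [558.2, -30.7, 68.9]
eef_rot: [-0.0, 0.76, 0.65, -0.0]
contact_force: [0.2, -0.2, -3.5]
gripper_width: 0.438
finger_force: 39.9
```

```bash
python3 - <<'E'
from h import *
t=robot.snapshot("top");s=robot.snapshot("side")
a=cv2.resize(t[165:235,170:330],(800,350),interpolation=cv2.INTER_CUBIC)
b=cv2.resize(s[190:370,235:385],(208,250),interpolation=cv2.INTER_CUBIC)
b=cv2.resize(s[210:335,235:385],(300,250),interpolation=cv2.INTER_CUBIC)
o_=np.zeros((600,800,3),np.uint8);o_[:350]=a;o_[350:,:300]=b;cv2.imwrite("pics/z2.png",o_);cv2.imwrite("pics/t2.png",t);cv2.imwrite("pics/s2.png",s)
o=robot.get_obs();q=o['eef_rot'];print(o['time'],o['tool_pos'],q,"yaw tool y",2*np.degrees(np.arctan2(q[2],q[1]))-90,o['contact_force'],o['gripper_width'],o['finger_force'])
E
```

```text
5.95 [558.94345142 -30.63757268  69.88156686] [2.13039838e-04 7.59495044e-01 6.50513040e-01 1.32946047e-04] yaw tool y -8.839408766543485 [ 0.25263037 -0.01347972 -2.51898108] 0.4415985180457704 39.94817018508911
```

View pics/z2.png

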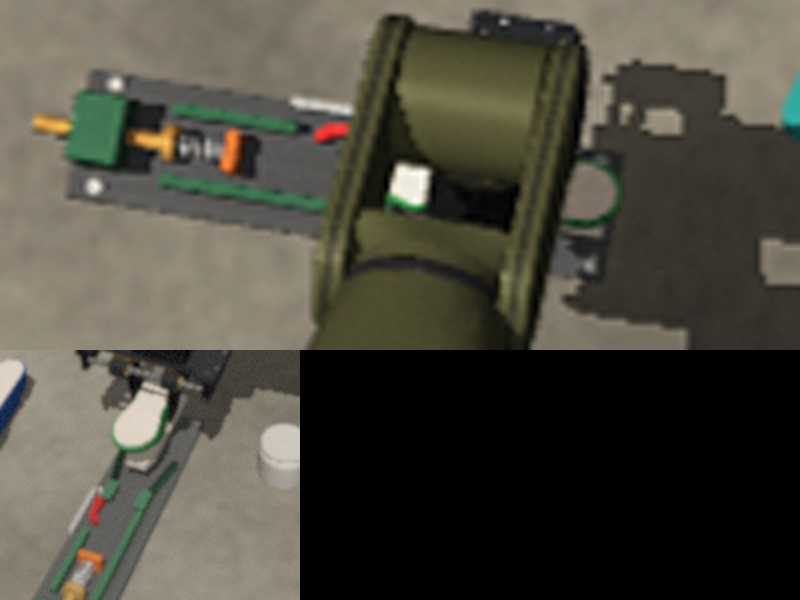

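The sled hangs above the mouth with its toe to the pad. In the side picture its nose is at about (304,267), between the flared walls. I'll check its sideways offset numerically.

```bash
python3 - <<'E'
from h import *
s=cv2.imread("pics/s2.png")
a=np.radians(81.2);ax=np.array([np.cos(a),np.sin(a)]);n=np.array([-ax[1],ax[0]]);O=np.array([571.5,54.8])
T=lambda P:np.c_[(P[:,:2]-O)@ax,(P[:,:2]-O)@n]
print("tcp",T(np.array([[558.9,-30.6,0]])))
r=(285,225,330,275);u=up(s,r);h=cv2.cvtColor(u,cv2.COLOR_BGR2HSV)
m=((u.min(2)>110)&(h[...,1]<60)).astype(np.uint8)
for c in cv2.findContours(m,cv2.RETR_EXTERNAL,cv2.CHAIN_APPROX_NONE)[0]:
    if cv2.contourArea(c)<300:continue
    p=(c[:,0]+.5)/8-.5+np.array(r[:2]);print("box px",p.min(0),p.max(0))
    for z in(50,105):
        P=T(cast("side",p,z))
        i=P[:,0].argmax();print(z,"xmax",P[i],"range y",P[:,1].min(),P[:,1].max())
        k=P[:,0]>P[:,0].max()-4;print(" y near tip",P[k,1].min(),P[k,1].max())
# track walls seen by side cam
r=(235,230,345,370);u=up(s,r);h=cv2.cvtColor(u,cv2.COLOR_BGR2HSV)
m=((h[...,0]>45)&(h[...,0]<90)&(h[...,1]>90)&(u.max(2)>45)).astype(np.uint8)
for c in cv2.findContours(m,cv2.RETR_EXTERNAL,cv2.CHAIN_APPROX_NONE)[0]:
    if cv2.contourArea(c)<900:continue
    P=T(cast("side",(c[:,0]+.5)/8-.5+np.array(r[:2]),20.5));print("green",P.min(0).round(),P.max(0).round())
    for x in(85,100,115,130):
        k=abs(P[:,0]-x)<2
        if k.sum()>1:print(x,P[k,1].min().round(1),P[k,1].max().round(1),end=' | ')
    print()
E
```

```text
tcp [[-86.32232531  -0.61331281]]
box px [324.8125 264.5625] [329.4375 274.4375]
50 xmax [-8.1887509  62.30624688] range y 61.2240546942755 72.83022300866892
 y near tip 61.3527079333644 72.83022300866892
105 xmax [32.5372955  78.49371479] range y 77.48822140960058 88.27181937974454
 y near tip 77.60775653698371 88.27181937974454
box px [297.4375 263.1875] [310.3125 269.5625]
50 xmax [-5.43434891 -3.50395134] range y -11.529691977548051 18.694859611251967
 y near tip -11.00830061723272 16.681716785301195
105 xmax [35.09648324 17.34771892] range y 9.890791002040181 37.97322133844092
 y near tip 10.375229505984201 36.228902494014044
box px [317.3125 246.3125] [320.6875 250.8125]
50 xmax [-73.74272109  19.15917562] range y 14.348436860699028 21.451940537011932
 y near tip 14.82495847514094 21.06574933617178
105 xmax [-28.37063215  38.40462963] range y 33.93484499574013 40.53489815280139
 y near tip 34.37759383196471 40.176077693141025
box px [284.5625 225.3125] [318.1875 274.4375]
50 xmax [ 26.32333846 -29.39167176] range y -87.50410950805444 6.4543883296745035
 y near tip -31.206673875396092 -27.966268865555868
105 xmax [64.60339058 -6.70524687] range y -60.6990498887563 26.60027570383993
 y near tip -8.54546380418491 -5.380867340689881
box px [284.5625 224.5625] [290.1875 233.3125]
50 xmax [-100.15751797  -89.31412323] range y -103.76369522841591 -87.56648086736215
 y near tip -91.13480789679134 -88.56777524610415
105 xmax [-52.91331861 -62.38078151] range y -75.80626105611707 -60.75700076844419
 y near tip -64.26100432006061 -61.687329860495005
green [180. -31.] [225.  23.]

green [104.  23.] [162.  30.]
115 23.6 29.6 | 130 23.6 29.6 | 
green [71. 23.] [104.  30.]
85 25.6 29.9 | 100 23.5 29.4 | 
green [ 83. -27.] [129. -20.]
85 -25.1 -21.1 | 100 -26.2 -19.6 | 115 -26.3 -21.6 | 130 -22.4 -20.6 | 
green [44. 23.] [72. 30.]

green [-13. -29.] [ 29. -17.]

green [-46.  17.] [43. 39.]

green [-146.  -46.] [-45.   4.]
```

{"method": "move_arm", "body": {
  "plan": [
    [0,-0.3,-1,0,0,0,0.3],
    [0,0,-1,0,0,0,0.3],
    [0,0,-0.7,0,0,0,0.3],
    [0,0,-0.2,0,0,0,0.3],
    [0,0,0,0,0,0,0.3],
    [0,0,0,0,0,0,0.3],
    [0,0,0,0,0,0,0.3]
  ]
}}

```text
time: 6.53
tool_pos: [559.1, -32.7, 41.0]
eef_rot: [0.0, 0.759, 0.651, 0.0]
contact_force: [0.6, -0.5, -3.0]
gripper_width: 0.441
finger_force: 39.9
```

{"method": "move_arm", "body": {
  "plan": [
    [0,0,-0.1,0,0,0,0.3],
    [0,0,0,0,0,0,0.3],
    [0,0,0,0,0,0,0.3]
  ]
}}

```text
time: 6.78
tool_pos: [558.9, -32.8, 39.9]
eef_rot: [0.0, 0.759, 0.651, 0.0]
contact_force: [-0.5, -0.3, -3.7]
gripper_width: 0.439
finger_force: 39.9
```

{"method": "move_arm", "body": {
  "plan": [
    [0,0,-0.1,0,0,0,0.3],
    [0,0,0,0,0,0,0.3],
    [0,0,0,0,0,0,0.3]
  ]
}}

```text
time: 7.03
tool_pos: [558.7, -32.8, 38.6]
eef_rot: [-0.0, 0.759, 0.651, -0.0]
contact_force: [-0.7, -0.9, -2.7]
gripper_width: 0.441
finger_force: 39.9
```

{"method": "move_arm", "body": {
  "plan": [
    [0,0,-0.1,0,0,0,0.3],
    [0,0,0,0,0,0,0.3],
    [0,0,0,0,0,0,0.3]
  ]
}}

```text
time: 7.28
tool_pos: [558.8, -32.8, 37.7]
eef_rot: [0.0, 0.759, 0.651, 0.0]
contact_force: [0.2, 0.0, -2.9]
gripper_width: 0.439
finger_force: 39.9
```

{"method": "move_arm", "body": {
  "plan": [
    [0,0,-0.05,0,0,0,0.3],
    [0,0,0,0,0,0,0.3],
    [0,0,0,0,0,0,0.3]
  ]
}}

```text
time: 7.53
tool_pos: [559.1, -32.8, 37.7]
eef_rot: [0.0, 0.759, 0.651, 0.0]
contact_force: [-0.9, 0.3, 1.2]
gripper_width: 0.439
finger_force: 39.9
```

{"method": "move_arm", "body": {
  "plan": [
    [0.1,0.6,0,0,0,0,0.3],
    [0.1,0.6,0,0,0,0,0.3],
    [0.1,0.6,0,0,0,0,0.3],
    [0.08,0.6,0,0,0,0,0.3],
    [0,0,0,0,0,0,0.3],
    [0,0,0,0,0,0,0.3]
  ]
}}

```text
time: 8.03
tool_pos: [563.2, -7.8, 37.7]
eef_rot: [0.0, 0.759, 0.651, 0.001]
contact_force: [0.9, 1.7, 4.3]
gripper_width: 0.441
finger_force: 39.9
```

{"method": "move_arm", "body": {
  "plan": [
    [0.1,0.6,0,0,0,0,0.3],
    [0.08,0.6,0,0,0,0,0.3],
    [0.1,0.6,0,0,0,0,0.3],
    [0,0,0,0,0,0,0.3],
    [0,0,0,0,0,0,0.3]
  ]
}}

```text
time: 8.45
tool_pos: [565.9, 10.3, 37.7]
eef_rot: [-0.0, 0.759, 0.651, 0.001]
contact_force: [1.1, 1.8, 5.6]
gripper_width: 0.444
finger_force: 39.9
```

{"method": "move_arm", "body": {
  "plan": [
    [0.08,0.5,0.04,0,0,0,0.3],
    [0.08,0.5,0,0,0,0,0.3],
    [0.08,0.5,0,0,0,0,0.3],
    [0.08,0.5,0,0,0,0,0.3],
    [0,0,0,0,0,0,0.3],
    [0,0,0,0,0,0,0.3]
  ]
}}

```text
time: 8.95
tool_pos: [568.6, 30.3, 37.7]
eef_rot: [-0.0, 0.759, 0.651, 0.0]
contact_force: [-1.5, 1.7, 4.6]
gripper_width: 0.437
finger_force: 39.9
```

```bash
python3 - <<'E'
from h import *
t=robot.snapshot("top");s=robot.snapshot("side")
a=cv2.resize(t[165:235,170:330],(800,350),interpolation=cv2.INTER_CUBIC)
b=cv2.resize(s[240:365,235:385],(300,250),interpolation=cv2.INTER_CUBIC)
o_=np.zeros((600,800,3),np.uint8);o_[:350]=a;o_[350:,:300]=b;cv2.imwrite("pics/z3.png",o_)
o=robot.get_obs();print(o['time'],o['tool_pos'],o['contact_force'],o['ft_torque'])
E
```

```text
9.05 [568.61565085  30.29029553  37.66610317] [-0.69603253  1.74350105  5.77848154] [0.07144707 0.15529651 0.02179825]
```

View pics/z3.png

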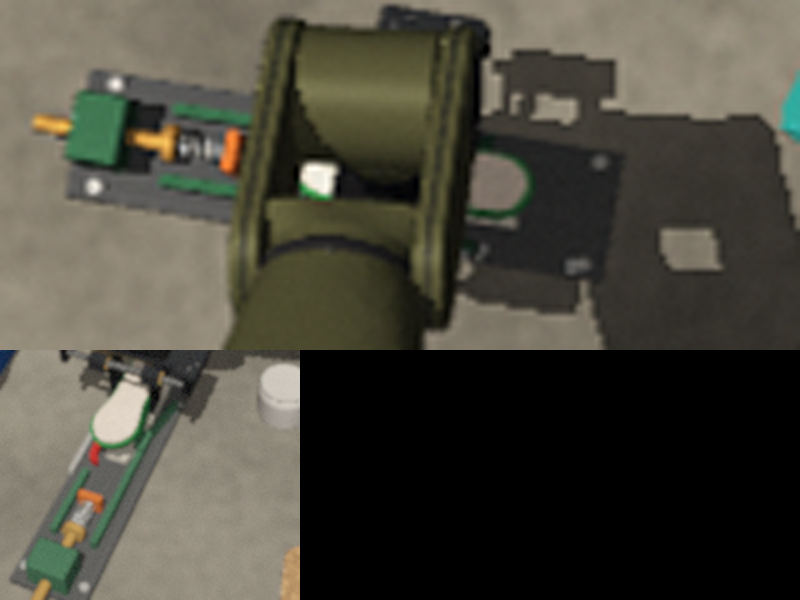

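The sled nose is under the lips beside the pawl, at about (118,455) in the crop, and on the centre line. From here I push slowly and watch the force.

{"method": "move_arm", "body": {
  "plan": [
    [0.05,0.3,0.04,0,0,0,0.3],
    [0.05,0.3,0,0,0,0,0.3],
    [0.05,0.3,0,0,0,0,0.3],
    [0.05,0.3,0,0,0,0,0.3]
  ]
}}

```text
time: 9.38
tool_pos: [570.4, 41.5, 37.7]
eef_rot: [-0.0, 0.759, 0.651, -0.0]
contact_force: [-1.3, -1.4, 2.0]
gripper_width: 0.436
finger_force: 40.0
```

{"method": "move_arm", "body": {
  "plan": [
    [0.05,0.3,0,0,0,0,0.3],
    [0.05,0.3,0,0,0,0,0.3],
    [0.05,0.3,0,0,0,0,0.3],
    [0.05,0.3,0,0,0,0,0.3]
  ]
}}

```text
time: 9.72
tool_pos: [572.3, 53.5, 37.7]
eef_rot: [-0.0, 0.759, 0.651, -0.0]
contact_force: [-1.5, -1.1, 1.2]
gripper_width: 0.442
finger_force: 40.0
```

{"method": "move_arm", "body": {
  "plan": [
    [0.05,0.3,0,0,0,0,0.3],
    [0.05,0.3,0,0,0,0,0.3],
    [0.05,0.3,0,0,0,0,0.3]
  ]
}}

```text
time: 9.97
tool_pos: [573.6, 62.5, 37.7]
eef_rot: [-0.0, 0.759, 0.651, -0.001]
contact_force: [-2.3, -2.8, 3.2]
gripper_width: 0.44
finger_force: 39.9
```

{"method": "move_arm", "body": {
  "plan": [
    [0.03,0.2,0,0,0,0,0.3],
    [0.03,0.2,0,0,0,0,0.3]
  ]
}}

```text
time: 10.13
tool_pos: [573.9, 66.1, 37.7]
eef_rot: [-0.0, 0.759, 0.651, -0.001]
contact_force: [-3.9, -4.9, 3.8]
gripper_width: 0.44
finger_force: 39.9
```

{"method": "move_arm", "body": {
  "plan": [
    [0.03,0.2,0,0,0,0,0.3],
    [0.03,0.2,0,0,0,0,0.3]
  ]
}}

```text
time: 10.3
tool_pos: [574.4, 69.8, 37.8]
eef_rot: [-0.0, 0.759, 0.651, -0.001]
contact_force: [-3.6, -5.0, 3.6]
gripper_width: 0.44
finger_force: 39.9
```

{"method": "move_arm", "body": {
  "plan": [
    [0.03,0.2,0,0,0,0,0.3],
    [0.03,0.2,0,0,0,0,0.3]
  ]
}}

```text
time: 10.47
tool_pos: [575.0, 73.9, 37.7]
eef_rot: [-0.0, 0.759, 0.651, -0.001]
contact_force: [-3.4, -3.2, 3.5]
gripper_width: 0.438
finger_force: 40.0
```

{"method": "move_arm", "body": {
  "plan": [
    [0.03,0.2,0,0,0,0,0.3],
    [0.03,0.2,0,0,0,0,0.3]
  ]
}}

```text
time: 10.63
tool_pos: [575.6, 77.7, 37.8]
eef_rot: [-0.0, 0.759, 0.651, -0.001]
contact_force: [-4.8, -5.0, 4.5]
gripper_width: 0.439
finger_force: 40.0
```

{"method": "move_arm", "body": {
  "plan": [
    [-0.01,0.1,0.03,0,0,0,0.3],
    [0,0.1,0,0,0,0,0.3]
  ]
}}

```text
time: 10.8
tool_pos: [575.5, 80.0, 37.8]
eef_rot: [-0.0, 0.759, 0.651, -0.001]
contact_force: [-3.6, -4.0, 2.2]
gripper_width: 0.438
finger_force: 40.0
```

{"method": "move_arm", "body": {
  "plan": [
    [0.02,0.1,0,0,0,0,0.3],
    [0.01,0.1,0,0,0,0,0.3]
  ]
}}

```text
time: 10.97
tool_pos: [575.8, 81.9, 37.8]
eef_rot: [-0.0, 0.759, 0.651, -0.001]
contact_force: [-3.1, -3.0, 3.3]
gripper_width: 0.443
finger_force: 40.0
```

{"method": "move_arm", "body": {
  "plan": [
    [0.02,0.1,0,0,0,0,0.3],
    [0.01,0.1,0,0,0,0,0.3]
  ]
}}

```text
time: 11.13
tool_pos: [576.0, 83.8, 37.8]
eef_rot: [-0.0, 0.759, 0.651, -0.001]
contact_force: [-4.2, -4.8, 2.5]
gripper_width: 0.441
finger_force: 40.0
```

{"method": "move_arm", "body": {
  "plan": [
    [0.02,0.1,0,0,0,0,0.3],
    [0.01,0.1,0,0,0,0,0.3]
  ]
}}

```text
time: 11.3
tool_pos: [576.5, 86.0, 37.8]
eef_rot: [-0.0, 0.759, 0.651, -0.001]
contact_force: [-3.3, -4.6, 1.8]
gripper_width: 0.443
finger_force: 40.0
```

{"method": "move_arm", "body": {
  "plan": [
    [0.02,0.1,0,0,0,0,0.3],
    [0.01,0.1,0,0,0,0,0.3]
  ]
}}

```text
time: 11.47
tool_pos: [576.7, 87.9, 37.8]
eef_rot: [-0.0, 0.759, 0.651, -0.001]
contact_force: [-4.0, -4.2, 2.1]
gripper_width: 0.441
finger_force: 40.0
```

{"method": "move_arm", "body": {
  "plan": [
    [0.02,0.1,0,0,0,0,0.3],
    [0.01,0.1,0,0,0,0,0.3]
  ]
}}

```text
time: 11.63
tool_pos: [577.0, 89.9, 37.8]
eef_rot: [-0.0, 0.759, 0.651, -0.001]
contact_force: [-4.3, -4.7, 2.1]
gripper_width: 0.437
finger_force: 40.0
```

{"method": "move_arm", "body": {
  "plan": [
    [0.02,0.1,0,0,0,0,0.3],
    [0.01,0.1,0,0,0,0,0.3]
  ]
}}

```text
time: 11.8
tool_pos: [577.4, 92.0, 37.7]
eef_rot: [-0.0, 0.759, 0.651, -0.001]
contact_force: [-3.4, -3.8, 2.5]
gripper_width: 0.437
finger_force: 40.0
```

{"method": "move_arm", "body": {
  "plan": [
    [0.02,0.1,0,0,0,0,0.3],
    [0.01,0.1,0,0,0,0,0.3]
  ]
}}

```text
time: 11.97
tool_pos: [577.7, 93.9, 37.8]
eef_rot: [-0.0, 0.759, 0.651, -0.001]
contact_force: [-4.3, -3.9, 2.5]
gripper_width: 0.436
finger_force: 40.0
```

{"method": "move_arm", "body": {
  "plan": [
    [0.02,0.1,0,0,0,0,0.3],
    [0.01,0.1,0,0,0,0,0.3]
  ]
}}

```text
time: 12.13
tool_pos: [578.0, 95.7, 37.8]
eef_rot: [-0.0, 0.759, 0.651, -0.001]
contact_force: [-4.5, -5.5, 2.0]
gripper_width: 0.437
finger_force: 40.0
```

{"method": "move_arm", "body": {
  "plan": [
    [0.02,0.1,0,0,0,0,0.3],
    [0.01,0.1,0,0,0,0,0.3]
  ]
}}

```text
time: 12.3
tool_pos: [578.3, 97.5, 37.8]
eef_rot: [-0.0, 0.759, 0.651, -0.001]
contact_force: [-4.2, -5.9, 3.5]
gripper_width: 0.442
finger_force: 40.0
```

{"method": "move_arm", "body": {
  "plan": [
    [0.02,0.1,0,0,0,0,0.3],
    [0.01,0.1,0,0,0,0,0.3]
  ]
}}

```text
time: 12.47
tool_pos: [578.5, 99.1, 37.9]
eef_rot: [0.0, 0.759, 0.651, -0.002]
contact_force: [-4.1, -8.3, 4.2]
gripper_width: 0.439
finger_force: 40.0
```

{"method": "move_arm", "body": {
  "plan": [
    [0.02,0.1,0,0,0,0,0.3],
    [0.01,0.1,0,0,0,0,0.3]
  ]
}}

```text
time: 12.63
tool_pos: [578.8, 100.7, 37.9]
eef_rot: [0.0, 0.759, 0.651, -0.002]
contact_force: [-4.7, -9.1, 4.2]
gripper_width: 0.435
finger_force: 40.0
```

{"method": "move_arm", "body": {
  "plan": [
    [0.02,0.1,0,0,0,0,0.3],
    [0.01,0.1,0,0,0,0,0.3]
  ]
}}

```text
time: 12.8
tool_pos: [579.0, 102.7, 37.9]
eef_rot: [0.0, 0.759, 0.651, -0.002]
contact_force: [-11.8, -9.1, 5.4]
gripper_width: 0.439
finger_force: 39.9
```

{"method": "move_arm", "body": {
  "plan": [
    [0.02,0.1,0,0,0,0,0.3],
    [0.01,0.1,0,0,0,0,0.3]
  ]
}}

```text
time: 12.97
tool_pos: [579.3, 104.1, 38.0]
eef_rot: [0.001, 0.759, 0.651, -0.003]
contact_force: [-4.3, -11.5, 6.0]
gripper_width: 0.438
finger_force: 40.0
```

{"method": "move_arm", "body": {
  "plan": [
    [0.02,0.1,0,0,0,0,0.3],
    [0.01,0.1,0,0,0,0,0.3]
  ]
}}

```text
time: 13.13
tool_pos: [579.6, 105.7, 38.1]
eef_rot: [0.001, 0.759, 0.651, -0.003]
contact_force: [-5.4, -12.4, 5.7]
gripper_width: 0.44
finger_force: 40.0
```

{"method": "move_arm", "body": {
  "plan": [
    [0.02,0.1,0,0,0,0,0.3],
    [0.01,0.1,0,0,0,0,0.3]
  ]
}}

```text
time: 13.3
tool_pos: [579.9, 107.3, 38.2]
eef_rot: [0.001, 0.759, 0.651, -0.003]
contact_force: [-5.4, -13.4, 5.9]
gripper_width: 0.441
finger_force: 40.0
```

{"method": "move_arm", "body": {
  "plan": [
    [0.02,0.1,0,0,0,0,0.3],
    [0.01,0.1,0,0,0,0,0.3]
  ]
}}

```text
time: 13.47
tool_pos: [580.2, 109.1, 38.2]
eef_rot: [0.001, 0.759, 0.651, -0.003]
contact_force: [-6.2, -14.1, 7.2]
gripper_width: 0.439
finger_force: 40.0
```

{"method": "move_arm", "body": {
  "plan": [
    [0.02,0.1,0,0,0,0,0.3],
    [0.01,0.1,0,0,0,0,0.3]
  ]
}}

```text
time: 13.63
tool_pos: [580.4, 110.6, 38.3]
eef_rot: [0.002, 0.759, 0.651, -0.004]
contact_force: [-5.6, -16.2, 7.1]
gripper_width: 0.439
finger_force: 40.0
```

{"method": "move_arm", "body": {
  "plan": [
    [0.01,0.07,0,0,0,0,0.3],
    [0,0,0,0,0,0,0.3]
  ]
}}

```text
time: 13.8
tool_pos: [580.5, 111.3, 38.3]
eef_rot: [0.002, 0.759, 0.651, -0.004]
contact_force: [-6.6, -15.5, 7.7]
gripper_width: 0.44
finger_force: 40.0
```

{"method": "move_arm", "body": {
  "plan": [
    [-0.01,-0.1,0,0,0,0,0.3],
    [-0.02,-0.1,0,0,0,0,0.3],
    [0,0,0,0,0,0,0.3]
  ]
}}

```text
time: 14.05
tool_pos: [580.3, 110.5, 38.0]
eef_rot: [0.001, 0.759, 0.651, -0.002]
contact_force: [-5.0, -11.2, 4.8]
gripper_width: 0.442
finger_force: 40.0
```

{"method": "move_arm", "body": {
  "plan": [
    [-0.01,-0.1,0,0,0,0,0.3],
    [-0.02,-0.1,0,0,0,0,0.3],
    [0,0,0,0,0,0,0.3]
  ]
}}

```text
time: 14.3
tool_pos: [580.1, 109.0, 38.0]
eef_rot: [0.001, 0.759, 0.651, -0.002]
contact_force: [-5.9, -10.0, 3.5]
gripper_width: 0.439
finger_force: 40.0
```

{"method": "move_arm", "body": {
  "plan": [
    [-0.02,-0.1,0,0,0,0,0.3],
    [0,0,0,0,0,0,0.3],
    [0,0,0,0,0,0,0.3]
  ]
}}

```text
time: 14.55
tool_pos: [579.9, 108.2, 37.9]
eef_rot: [0.001, 0.759, 0.651, -0.002]
contact_force: [-4.8, -8.9, 3.3]
gripper_width: 0.444
finger_force: 40.0
```

{"method": "move_arm", "body": {
  "plan": [
    [-0.02,-0.1,0,0,0,0,0.3],
    [0,0,0,0,0,0,0.3],
    [0,0,0,0,0,0,0.3]
  ]
}}

```text
time: 14.8
tool_pos: [579.9, 107.9, 37.9]
eef_rot: [0.0, 0.759, 0.651, -0.001]
contact_force: [-4.2, -6.2, 3.1]
gripper_width: 0.439
finger_force: 40.0
```

{"method": "move_arm", "body": {
  "plan": [
    [-0.01,-0.1,0,0,0,0,0.3],
    [0,0,0,0,0,0,0.3],
    [0,0,0,0,0,0,0.3]
  ]
}}

```text
time: 15.05
tool_pos: [579.9, 107.8, 37.8]
eef_rot: [-0.0, 0.759, 0.651, -0.001]
contact_force: [-4.3, -3.3, 1.3]
gripper_width: 0.437
finger_force: 40.0
```

{"method": "move_arm", "body": {
  "plan": [
    [-0.02,-0.1,0,0,0,0,0.3],
    [0,0,0,0,0,0,0.3],
    [0,0,0,0,0,0,0.3]
  ]
}}

```text
time: 15.3
tool_pos: [579.8, 107.6, 37.7]
eef_rot: [-0.001, 0.759, 0.651, 0.0]
contact_force: [-2.8, 1.8, -2.5]
gripper_width: 0.439
finger_force: 40.0
```

{"method": "move_arm", "body": {
  "plan": [
    [0,0.02,0,0,0,0,0.46],
    [0,0,0,0,0,0,0.5],
    [0,0,0,0,0,0,0.55],
    [0,0,0,0,0,0,0.6],
    [0,0,0,0,0,0,0.65],
    [0,0,0,0,0,0,0.7],
    [0,0,0,0,0,0,0.7]
  ]
}}

```text
time: 15.88
tool_pos: [580.6, 107.1, 38.5]
eef_rot: [0.0, 0.759, 0.651, 0.0]
contact_force: [-0.0, -0.3, -1.1]
gripper_width: 0.693
finger_force: 0.0
```

{"method": "move_arm", "body": {
  "plan": [
    [0,0,0.5,0,0,0,0.7],
    [0,0,1.5,0,0,0,0.7],
    [0,0,3,0,0,0,0.7],
    [0,0,3,0,0,0,0.7],
    [0,0,3,0,0,0,0.7],
    [0,0,3,0,0,0,0.7],
    [0,0,1,0,0,0,0.7],
    [0,0,0,0,0,0,0.7]
  ]
}}

```text
time: 16.55
tool_pos: [582.5, 107.3, 192.8]
eef_rot: [0.002, 0.759, 0.651, 0.003]
contact_force: [0.1, -0.8, -0.4]
gripper_width: 0.7
finger_force: 0.0
```

{"method": "move_arm", "body": {
  "plan": [
    [-1,-3,0,0,0,0,0.7],
    [-2,-3,0,0,0,0,0.7],
    [-2,-3,0,0,0,0,0.7],
    [-2,-3,0,0,0,0,0.7],
    [-2,-3,0,0,0,0,0.7],
    [-2,-3,0,0,0,0,0.7],
    [-2,-3,0,0,0,0,0.7],
    [-2,-3,0,0,0,0,0.7],
    [-1,-2,0,0,0,0,0.7],
    [0,0,0,0,0,0,0.7]
  ]
}}

```text
time: 17.38
tool_pos: [417.6, -155.1, 185.9]
eef_rot: [-0.001, 0.761, 0.649, -0.001]
contact_force: [0.3, 0.3, 0.4]
gripper_width: 0.701
finger_force: 0.0
```

```bash
python3 - <<'E'
from h import *
t=robot.snapshot("top");s=robot.snapshot("side")
a=cv2.resize(t[165:235,170:330],(800,350),interpolation=cv2.INTER_CUBIC)
b=cv2.resize(s[240:365,235:385],(300,250),interpolation=cv2.INTER_CUBIC)
c=cv2.resize(t,(400,250))
o_=np.zeros((600,800,3),np.uint8);o_[:350]=a;o_[350:,:300]=b;o_[350:,310:710]=c;cv2.imwrite("pics/z4.png",o_)
print(robot.get_obs()['contact_force'],robot.get_obs()['time'])
E
```

```text
[ 0.65806244 -0.104074   -0.13038638] 17.4833
```

View pics/z4.png

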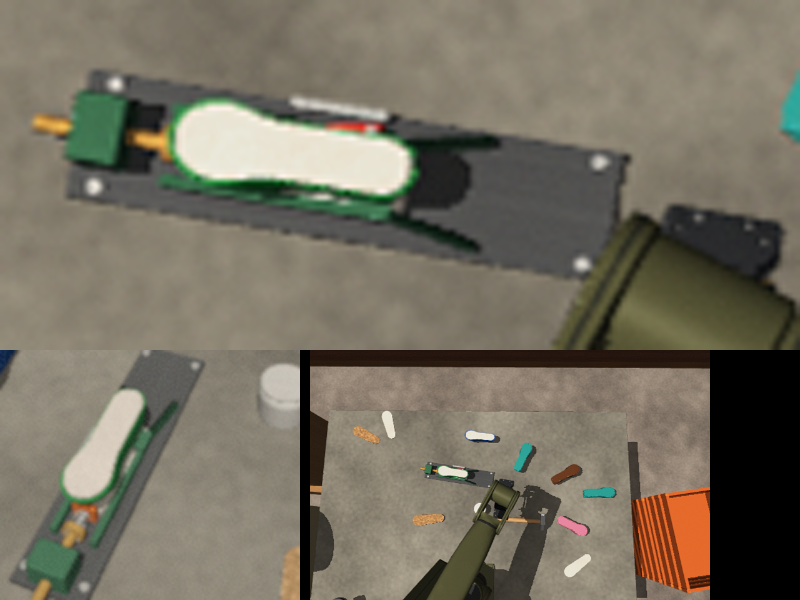

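The last sits in the channel, toe against the pad, with the pawl in at about (355,127). I'll check that it didn't slip back after release, then hand in.

```bash
python3 - <<'E'
from h import *
t=robot.snapshot("top")
P=last(t,r=(195,178,262,215),z=73)["white"]
a=np.radians(81.2);ax=np.array([np.cos(a),np.sin(a)]);O=np.array([571.5,54.8])
x=(P-O)@ax;print("len",np.ptp(x),"mid",(x.max()+x.min())/2-6,"expected ~58.7; pad first touch ~45.4")
m=(x.max()+x.min())/2-6
if abs(np.ptp(x)-158)<5 and m>55: robot.close_job();print("closed")
E
```

```text
len 157.3473348620588 mid 59.1257912608564 expected ~58.7; pad first touch ~45.4
the job is handed in; nothing more can be done
closed
```

The last is in the track, toe against the pad and held by the pawl with an estimated 9–10 N on the pad; pushing force peaked at about 17 N including drag, and the job was handed in at about 17.5 s.

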